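# Line up the bisque pots by height on the ware board

## Task

Get the four bisque pots ready for the kiln: stand one upright in the middle of each grey disc on the ware board, in order of height, the shortest at the end beside the blue bowl and the tallest at the end beside the brush jar. They are brittle, so set each one down gently rather than dropping it, tip none over, and leave the bowl and the brush jar where they are.

Things in the scene. Friction and masses are not known exactly. Their poses are not given: they have to be found in the camera images.
- pot_b: The shortest of four open, straight-walled, round bisque (unglazed pinkish-buff clay) pots: 55 mm tall, 62 mm outside diameter, wall 5 mm, about 120 g (varies). Loose, standing upright on the table at the start. Origin: centre of its underside; z up along its axis.
- pot_d: The second shortest of four open, straight-walled, round bisque (unglazed pinkish-buff clay) pots: 80 mm tall, 50 mm outside diameter, wall 5 mm, about 130 g (varies). Loose, standing upright on the table at the start. Origin: centre of its underside; z up along its axis.
- pot_c: The second tallest of four open, straight-walled, round bisque (unglazed pinkish-buff clay) pots: 105 mm tall, 60 mm outside diameter, wall 5 mm, about 200 g (varies). Loose, standing upright on the table at the start. Origin: centre of its underside; z up along its axis.
- pot_a: The tallest of four open, straight-walled, round bisque (unglazed pinkish-buff clay) pots: 130 mm tall, 52 mm outside diameter, wall 5 mm, about 200 g (varies). Loose, standing upright on the table at the start. Origin: centre of its underside; z up along its axis.
- disc1: Number 1 of four identical grey round kiln discs in a straight row roughly along y, 110 mm between centres; numbers 1 and 4 are the ends. 90 mm across, 8 mm thick, fixed on a fixed wooden board 120 x 450 mm, 18 mm thick. Origin: centre of its underside, so its top, where a pot stands, is 8 mm above the origin (26 mm above the table).
- disc2: Number 2 of four identical grey round kiln discs in a straight row roughly along y, 110 mm between centres; numbers 1 and 4 are the ends. 90 mm across, 8 mm thick, fixed on a fixed wooden board 120 x 450 mm, 18 mm thick. Origin: centre of its underside, so its top, where a pot stands, is 8 mm above the origin (26 mm above the table).
- disc3: Number 3 of four identical grey round kiln discs in a straight row roughly along y, 110 mm between centres; numbers 1 and 4 are the ends. 90 mm across, 8 mm thick, fixed on a fixed wooden board 120 x 450 mm, 18 mm thick. Origin: centre of its underside, so its top, where a pot stands, is 8 mm above the origin (26 mm above the table).
- disc4: Number 4 of four identical grey round kiln discs in a straight row roughly along y, 110 mm between centres; numbers 1 and 4 are the ends. 90 mm across, 8 mm thick, fixed on a fixed wooden board 120 x 450 mm, 18 mm thick. Origin: centre of its underside, so its top, where a pot stands, is 8 mm above the origin (26 mm above the table).
- bowl: The low blue bowl, 100 mm across the rim, 45 mm high, loose, empty, standing on the table just off one end of the row of discs, about 125 mm from the centre of the end disc; which end varies. Origin: centre of its underside. To be left where it is.
- brush_jar: The round steel jar, 76 mm across, 90 mm high, with four brush handles fixed in it that rise to about 180 mm; loose, standing on the table about 125 mm beyond the end disc at the other end of the row from the bowl. Origin: centre of its underside. To be left where it is.
There are look-alikes about, which are no part of the job. Several things have the shape of the bowl; the one meant has the colours described above.

How it is judged:
By the outcome, as a careful person would: the job done as asked, in the order asked, and still so for the second after the job is handed in, with the robot touching nothing.
It also fails if it takes over 109 s, if anything falls off the work surface, if the arm or the gripper's body presses on something with over 40 N, if the wrist force passes 120 N, or if a joint passes its speed limit or range.

## Robot

A 6-joint arm with a two-finger parallel gripper is mounted at the origin on the work surface. World frame = base frame: x ahead of the robot, y to its left, z up, the work surface at z = 0. Lengths are in mm, angles in rad, forces in N, time in s.
With the tool pointing down it reaches from about 350 to 775 mm from the base axis. Payload 7.3 kg.
Tool frame: the origin (TCP) lies at the very end of the fingers, on their centre line; the grasp point (between the pads) lies 19 mm behind it (bot.tcp_to_grasp is the distance from the TCP to the grasp point, in mm); z points along the fingers, y is the direction in which the jaws open and shut (so a half turn about z gives the same grasp; the last joint's range is limited). The gripper opens to 92 mm and grips with 3 to 60 N. Pads are 19 mm wide; open, the fingers measure 130 mm over their backs; the gripper's body (75 mm by 190 mm) begins 47 mm behind the grasp point.
Start: joints at [1.153, 0.342, 1.524, -0, 1.275, -0.146], TCP at [140.929, 505.751, 226.741] pointing down, gripper open.
Joint ranges: [-2.53, 2.53], [-0.77, 2.02], [0.04, 2.7], [-1, 4.14], [0.28, 2.66], [-3.11, 3.11]. Speed limits (rad/s): [2.57, 2.57, 3.14, 3.14, 3.14, 3.14].

## Interface

Orientations are given as [roll, pitch, yaw] about the fixed x, y, z axes, in that order (R = Rz(yaw) Ry(pitch) Rx(roll)).
In Python, from plant import bot gives the robot as it stands. The module is installed in compiled form; this text tells all that it offers.
- The arm moves only by the tool carry_out, never from a script. Its argument "motion" is a list of rows, each a list of 5 numbers: the closure, from 0 (fully open) to 1 (shut), then the shift along the tool's x, y, z in mm, then the turn about the tool's z in degrees. In form: [[claw, dx, dy, dz, spin], ...]. A call has 1 to 10 rows; each row is the pose to reach, as a shift and turn from the pose measured when the call began, along the tool's axes at that moment; what a row does not reach only later rows make up. A row lasts 1/8 s, in which the tool goes at most 62.5 mm and 10.7 degrees, less where a joint would pass 70% of its speed; a pose out of reach is approached as far as the arm can. A call with a gripper value outside its range is refused whole. The fingers move at their own pace and stop on an object; the grip force is fixed at half the most. Time passes only in rows, so rows that repeat a pose let the fingers close. It gives the time, the measured TCP pose, the force and the opening at its end, in the units of the state.
- bot.get_obs(): the state, without advancing time (a new reading comes with each control period).
- bot.capture(name): name is "side" or "top"; returns a dict with "color" (384x512x3 uint8, red, green, blue), "depth" (384x512 float32, mm along the optical axis (not along the pixel's ray), 0 where there is no reading), "K" (3x3 intrinsics, pixels), "camera_from_world" (4x4, takes a point from world to camera coordinates). Camera axes: x right, y down, z forward; pixel columns grow to the right and rows downward; lengths in mm; the calibration is good to about 2 mm. A picture is of the moment at which its call begins.
- bot.close_job(): hands the job in, once; it reports no verdict.
The state is a dict: "time": time; "joint_positions": joint angles; "dq": joint speeds; "tau": joint torques, N m; "tool_pos": TCP position; "tcp_rot": TCP orientation; "contact_force": force on the tool from outside, world axes, zero at the start; "moment": the same for the moment, N m; "grip_width": finger opening in mm.
Only numpy, scipy, OpenCV 4.12 (cv2) and the standard library are available. Lean on these libraries where they do the work, as an engineer would, in place of code of your own. Each camera call takes 0.05 s, during which the arm holds its last target.

## Working session

There is one attempt and no reset: what is moved stays moved. The work goes in short steps, Python scripts to look and compute and a tool call to move; the robot and the scene stay as the last step left them, time stands still between calls to the robot, and variables do not carry over. Pictures are saved under pics/ and viewed, and the job is handed in when it is done.

Besides the shell and the picture viewer there is one more tool, called after "Call:" as name(argument=value, ...), one argument or row to a line, values as JSON. carry_out: Moves the arm, as the interface text tells. Its arguments: {"type":"object","properties":{"motion":{"type":"array","items":{"type":"array","items":{"type":"number"}}}},"required":["motion"]}

```bash
mkdir -p pics
python3 - <<'E'
from plant import bot
import cv2,numpy as np
o=bot.get_obs()
for k in o: print(k,np.round(o[k],3))
for n in("top","side"):
    c=bot.capture(n); cv2.imwrite(f"pics/{n}0.png",c["color"][...,::-1]); np.savez(f"{n}0.npz",**c)
    T=np.linalg.inv(c["camera_from_world"]); print(n,np.round(T[:3],2).tolist(),np.round(c["K"],1).tolist())
E
```

```text
time 0.0
joint_positions [ 1.153  0.343  1.525 -0.     1.275 -0.146]
dq [-0.    -0.001 -0.001  0.    -0.001 -0.001]
tau [ -0.    -43.125 -24.422   0.072   0.056  -0.   ]
tool_pos [140.784 505.354 226.036]
tcp_rot [-3.14 -0.    2.87]
contact_force [ 0.917 -0.098  0.104]
moment [-0.041  0.013  0.   ]
grip_width 91.85
top [[0.02, -0.99, 0.1, 465.28], [-1.0, -0.02, 0.03, -52.56], [-0.02, -0.1, -0.99, 1296.11]] [[453.0, 0.0, 258.9], [0.0, 453.0, 190.4], [0.0, 0.0, 1.0]]
side [[-0.97, -0.17, 0.16, 427.01], [-0.23, 0.68, -0.69, 749.23], [0.01, -0.71, -0.71, 861.96]] [[476.9, 0.0, 254.3], [0.0, 476.9, 188.0], [0.0, 0.0, 1.0]]
```

View pics/top0.png

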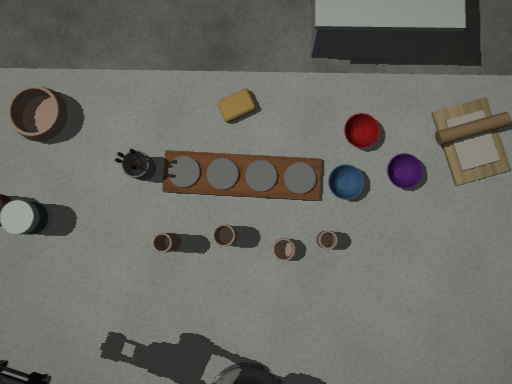

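View pics/side0.png

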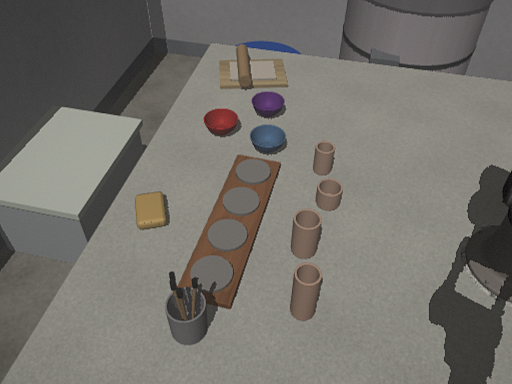

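Top view: the blue bowl is at (347,182), next to the right-hand disc at (300,178). The look-alikes are red (362,131) and purple (405,170). The jar is at (136,163), at the left end. The pots are at (164,242), (225,235), (284,250) and (327,240). Next I'll enlarge and measure.

```bash
cat > h.py <<'E'
import numpy as np,cv2
def cloud(c):
    d=c["depth"];K=c["K"];v,u=np.mgrid[:384,:512]
    P=np.stack([(u-K[0,2])*d/K[0,0],(v-K[1,2])*d/K[1,1],d],-1)
    T=np.linalg.inv(c["camera_from_world"]);W=P@T[:3,:3].T+T[:3,3];W[d==0]=np.nan;return W
def circ(p):
    # least-squares circle
    A=np.c_[2*p,np.ones(len(p))];s=np.linalg.lstsq(A,(p**2).sum(1),rcond=None)[0]
    return s[0],s[1],np.sqrt(s[2]+s[0]**2+s[1]**2)
def blob(W,u,v,r=28,zmin=12):
    vv,uu=np.mgrid[:384,:512];m=((uu-u)**2+(vv-v)**2<r*r)&(W[...,2]>zmin)
    return W[m]
def rim(p,band=8):
    z=np.percentile(p[:,2],97);q=p[p[:,2]>z-band]
    (cx,cy),r=cv2.minEnclosingCircle(q[:,:2].astype(np.float32))
    return np.round([cx,cy,r,z,len(q)],1),np.round(circ(q[:,:2]),1)
E
python3 - <<'E'
from h import *
c=np.load("top0.npz");W=cloud(c)
for n,u,v,r in[("a",164,242,16),("c",225,235,18),("b",284,250,18),("d",327,240,16),("bowl",347,182,19),("jar",136,163,20)]:
    print(n,*rim(blob(W,u,v,r)))
col=c["color"].astype(int)
for i,(u,v) in enumerate([(184,171),(223,173),(261,175),(300,178)]):
    vv,uu=np.mgrid[:384,:512];sat=col.max(2)-col.min(2)
    m=((uu-u)**2+(vv-v)**2<24**2)&(W[...,2]>15)&(W[...,2]<40)&(sat<20)
    p=W[m];print("disc",i,cv2.minEnclosingCircle(p[:,:2].astype(np.float32)),p.mean(0).round(1),len(p))
    hull=cv2.convexHull(p[:,:2].astype(np.float32))[:,0];print(np.round(circ(hull),1))
im=c["color"][...,::-1][135:275,110:440];cv2.imwrite("pics/crop0.png",cv2.resize(im,None,fx=2.4,fy=2.4,interpolation=3))
c=np.load("side0.npz");W=cloud(c)
for n,u,v,r in[("a",304,290,32),("c",305,232,28),("b",329,194,19),("d",324,158,20)]:
    print("side",n,*rim(blob(W,u,v,r)))
E
```

```text
a [439.4 226.9  25.9 132.8 121. ] [439.2 227.2  23.3]
c [461.8  71.2  29.8 109.1 123. ] [461.9  71.2  27.4]
b [427.  -87.9  30.7  59.5 115. ] [427.2 -87.7  28.4]
d [ 456.6 -204.2   25.    83.9   97. ] [ 456.4 -204.2   22.3]
bowl [ 617.3 -256.9   49.6   47.8  191. ] [ 616.7 -256.7   46.6]
jar [656.3 322.   25.2 165.6  44. ] [649.1 314.7  22.1]
disc 0 ((642.2854614257812, 197.16500854492188), 69.49037170410156) [638.9 198.1  26. ] 838
[630.9 199.   62.2]
disc 1 ((634.084228515625, 85.7408447265625), 68.0013656616211) [635.   85.8  26.3] 811
[625.   85.1  59.5]
disc 2 ((634.9871215820312, -22.238351821899414), 67.42605590820312) [631.4 -22.7  26.3] 810
[622.8 -19.8  59.5]
disc 3 ((623.9194946289062, -122.4160385131836), 57.02861404418945) [ 627.3 -132.1   26.1] 811
[ 621.3 -123.4   54. ]
side a [441.5 224.8  26.4 131.  274. ] [441.4 225.6  23.4]
side c [464.3  68.   31.2 106.4 241. ] [464.1  69.3  27.4]
side b [428.4 -90.   32.8  56.8 187. ] [429.4 -90.1  28.3]
side d [ 458.9 -209.3   27.1   81.4  137. ] [ 459.1 -207.1   22.5]
```

View pics/crop0.png

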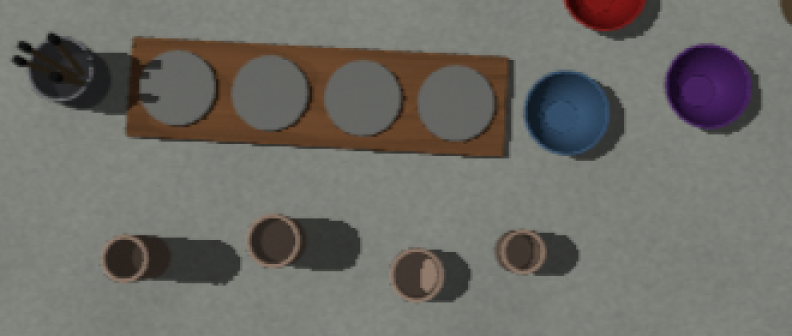

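Run:
```python
from h import *
for n,cs in(("top",[(184,172),(223,173),(261,175),(300,178)]),("side",[(212,273),(228,235),(241,201),(253,170)])):
    c=np.load(n+"0.npz");W=cloud(c);col=cv2.cvtColor(c["color"],cv2.COLOR_RGB2HSV)
    m=((col[...,1]<60)&(W[...,2]>19)&(W[...,2]<40)).astype(np.uint8)
    m=cv2.morphologyEx(m,cv2.MORPH_OPEN,np.ones((3,3),np.uint8))
    nl,L=cv2.connectedComponents(m,connectivity=4)
    for u,v in cs:
        k=L==L[v,u];p=W[k]
        h=cv2.convexHull(p[:,:2].astype(np.float32))
        print(n,len(p),p.mean(0).round(1),np.round(cv2.minEnclosingCircle(h),0) if 0 else [np.round(x,1) for x in cv2.minEnclosingCircle(h)],np.round(circ(h[:,0]),1))
```

```text
top 767 [639.2 198.3  26.6] [array([639.3, 198.3]), np.float64(45.2)] [639.5 198.6  44.2]
top 765 [635.6  88.   26.6] [array([636.3,  88.5]), np.float64(45.1)] [636.   88.3  44.1]
top 761 [632.3 -21.2  26.7] [array([632.4, -22.1]), np.float64(45.3)] [632.2 -21.6  44.4]
top 782 [ 627.5 -131.    26.5] [array([ 628.4, -131.8]), np.float64(45.4)] [ 627.9 -131.3   44.2]
side 1181 [639.3 197.7  26.4] [array([641.3, 195.7]), np.float64(45.8)] [641.2 196.1  44.7]
side 996 [636.8  89.7  26.4] [array([638. ,  86.7]), np.float64(45.8)] [637.6  86.9  44.7]
side 820 [633.2 -20.4  26.4] [array([634.2, -22.7]), np.float64(46.1)] [633.6 -22.7  44.7]
side 691 [ 629.7 -129.7   26.5] [array([ 629.4, -133.1]), np.float64(45.9)] [ 630.  -132.5   44.8]
```

Two-camera averages (mm):

| Item | x, y |
|---|---|
| pot a | 440, 226 |
| pot c | 463, 70 |
| pot b | 428, −89.5 |
| pot d | 458, −206 |
| disc at jar end | 640, 197 |
| next disc | 637, 87.5 |
| next disc | 633, −22 |
| disc at bowl end | 629, −132 |

Rim heights, disc spacing and radii match the given sizes. I'll grasp with the jaws along world x (yaw π/2), so dx = world y, dy = world x and dz = down.

Call:
carry_out(
  motion=[
    [0,-36,-19,3,7.5],
    [0,-73,-38,5,15],
    [0,-109,-56,8,22.5],
    [0,-146,-75,10,30],
    [0,-182,-94,13,37],
    [0,-218,-113,16,44.5],
    [0,-255,-132,18,52],
    [0,-291,-150,21,59.5],
    [0,-328,-169,24,67],
    [0,-364,-188,26,74.5],
  ],
)

```text
time: 1.35
tool_pos: [441.6, 225.4, 199.9]
tcp_rot: [-3.14, 0.001, 1.565]
contact_force: [0.7, -0.2, 0.0]
grip_width: 91.8
```

Call:
carry_out(
  motion=[
    [0,0.5,-1,15,0],
    [0,0.5,-1,35,0],
    [0,0.5,-1,55,0],
    [0,0.5,-1,75,0],
    [0,0.5,-1,95,0],
    [0,0.5,-1,110,0],
    [0,0.5,-1,120,0],
    [0,0.5,-1,126,0],
    [0,0.5,-1,126,0],
    [0,0.5,-1,126,0],
  ],
)

```text
time: 2.6
tool_pos: [440.8, 225.9, 74.3]
tcp_rot: [-3.141, 0.001, 1.565]
contact_force: [0.8, 0.2, -0.2]
grip_width: 91.6
```

Run:
```python
from plant import bot
import cv2
cv2.imwrite("pics/s1.png",cv2.resize(bot.capture("side")["color"][180:350,200:420,::-1],None,fx=3,fy=3))
```

```text
(no output)
```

View pics/s1.png

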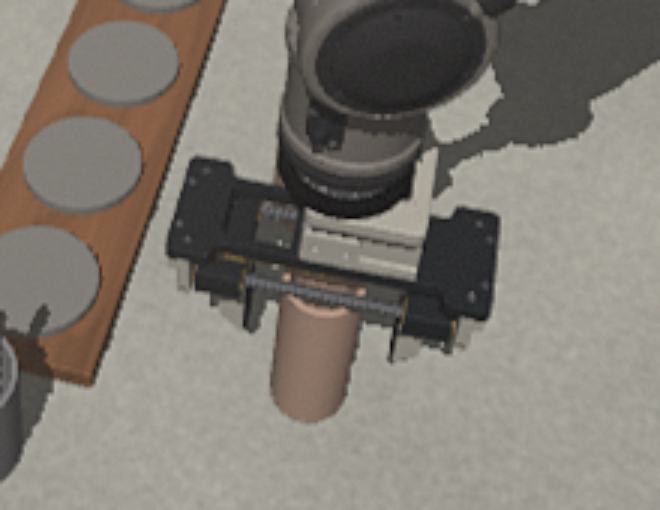

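Pot a stands between the open fingers, pot at about (310,360) in the crop and fingers at (235,305) and (400,340). Closing, gradually.

Call:
carry_out(
  motion=[
    [0.25,0,0,0,0],
    [0.35,0,0,0,0],
    [0.4,0,0,0,0],
    [0.45,0,0,0,0],
    [0.5,0,0,0,0],
    [0.6,0,0,0,0],
    [0.6,0,0,0,0],
    [0.6,0,0,0,0],
  ],
)

```text
time: 3.65
tool_pos: [440.9, 225.9, 74.4]
tcp_rot: [-3.141, 0.001, 1.565]
contact_force: [0.3, -0.2, 0.7]
grip_width: 52.2
```

Call:
carry_out(
  motion=[
    [0.8,0,0,0,0],
    [0.8,0,0,-3,0],
    [0.8,0,0,-10,0],
    [0.8,0,0,-22,0],
    [0.8,0,0,-36,0],
    [0.8,0,0,-50,0],
    [0.8,0,0,-60,0],
    [0.8,0,0,-60,0],
  ],
)

```text
time: 4.65
tool_pos: [441.4, 226.1, 135.3]
tcp_rot: [3.14, 0.0, 1.565]
contact_force: [-1.0, -1.0, -1.7]
grip_width: 52.0
```

Run:
```python
from plant import bot
import cv2
cv2.imwrite("pics/s2.png",cv2.resize(bot.capture("side")["color"][150:350,200:420,::-1],None,fx=2.5,fy=2.5))
print(bot.get_obs()["contact_force"],bot.get_obs()["grip_width"])
```

```text
[ 0.02839362  0.39556627 -2.18678325] 52.24390267242807
```

View pics/s2.png

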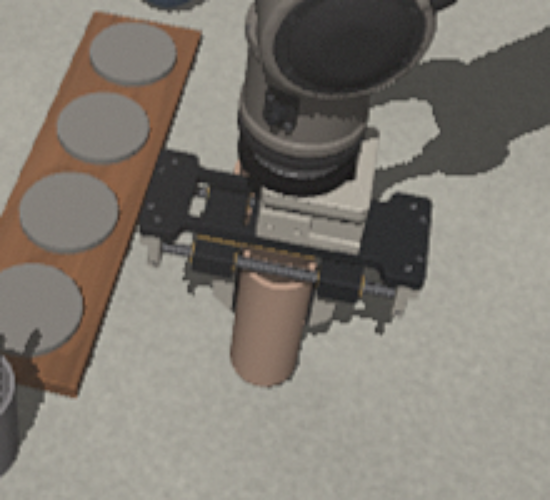

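Call:
carry_out(
  motion=[
    [0.8,-2,12,0,0],
    [0.8,-5,36,0,0],
    [0.8,-9,64,0,0],
    [0.8,-13,92,0,0],
    [0.8,-17,120,0,0],
    [0.8,-21,148,0,0],
    [0.8,-24,173,0,0],
    [0.8,-27,191,0,0],
    [0.8,-27.5,199,0,0],
    [0.8,-27.5,199,0,0],
  ],
)

```text
time: 5.95
tool_pos: [639.9, 197.1, 133.9]
tcp_rot: [-3.141, 0.001, 1.565]
contact_force: [0.1, 1.0, -2.0]
grip_width: 52.5
```

Call:
carry_out(
  motion=[
    [0.8,0,0,6,0],
    [0.8,0,0,14,0],
    [0.8,0,0,21,0],
    [0.8,0,0,26,0],
    [0.8,0,0,29,0],
    [0.8,0,0,31,0],
    [0.8,0,0,32,0],
    [0.8,0,0,32.5,0],
    [0.8,0,0,32.5,0],
  ],
)

```text
time: 7.08
tool_pos: [639.9, 197.1, 101.5]
tcp_rot: [-3.141, 0.001, 1.565]
contact_force: [0.2, 0.2, -2.9]
grip_width: 52.5
```

Call:
carry_out(
  motion=[
    [0.8,0,0,0.4,0],
    [0.8,0,0,0.8,0],
    [0.8,0,0,1.1,0],
    [0.8,0,0,1.1,0],
    [0.8,0,0,1.1,0],
  ],
)

```text
time: 7.7
tool_pos: [639.9, 197.1, 100.4]
tcp_rot: [-3.141, 0.001, 1.565]
contact_force: [0.1, -0.5, -0.8]
grip_width: 52.5
```

Call:
carry_out(
  motion=[
    [0.8,0,0,0.3,0],
    [0.8,0,0,0.5,0],
    [0.8,0,0,0.5,0],
  ],
)

```text
time: 8.07
tool_pos: [639.9, 197.1, 100.3]
tcp_rot: [-3.141, 0.001, 1.565]
contact_force: [-0.8, 0.2, 2.2]
grip_width: 52.1
```

Contact made: the force went from −2 to +2 N. Releasing slowly.

Call:
carry_out(
  motion=[
    [0.42,0,0,0,0],
    [0.4,0,0,0,0],
    [0.35,0,0,0,0],
    [0.25,0,0,0,0],
    [0.1,0,0,0,0],
    [0,0,0,0,0],
    [0,0,0,0,0],
    [0,0,0,-5,0],
    [0,0,0,-20,0],
    [0,0,0,-40,0],
  ],
)

```text
time: 9.32
tool_pos: [640.0, 197.1, 141.5]
tcp_rot: [-3.141, 0.001, 1.565]
contact_force: [0.5, -0.9, 0.5]
grip_width: 91.7
```

Call:
carry_out(
  motion=[
    [0,0,0,-20,0],
    [0,0,0,-50,0],
    [0,0,0,-75,0],
    [0,0,0,-75,0],
  ],
)

```text
time: 9.82
tool_pos: [641.2, 197.5, 220.0]
tcp_rot: [3.136, -0.0, 1.565]
contact_force: [0.2, -0.4, 0.2]
grip_width: 91.9
```

Call:
carry_out(
  motion=[
    [0,-14,-20,0,0],
    [0,-32,-44,5,0],
    [0,-50,-69,10,0],
    [0,-68,-94,20,0],
    [0,-86,-119,30,0],
    [0,-104,-143,40,-0.3],
    [0,-118,-163,50,-0.3],
    [0,-128.5,-177.5,55,-0.3],
    [0,-128.5,-177.5,55,-0.3],
    [0,-128.5,-177.5,55,-0.3],
  ],
)

```text
time: 11.08
tool_pos: [463.9, 70.3, 164.0]
tcp_rot: [3.135, -0.0, 1.57]
contact_force: [-0.1, -0.1, -0.2]
grip_width: 91.5
```

Run:
```python
from plant import bot
import cv2
from h import *
o=bot.get_obs();print(o["tool_pos"],o["tcp_rot"])
c=bot.capture("side");W=cloud(c);np.savez("s3.npz",**c)
cv2.imwrite("pics/s3.png",c["color"][...,::-1])
c=bot.capture("top");W=cloud(c);cv2.imwrite("pics/t3.png",cv2.resize(c["color"][100:300,100:400,::-1],None,fx=2.5,fy=2.5))
print(rim(blob(W,180,170,22,60)))
```

```text
[463.8811858   70.29263734 163.97165857] [ 3.13493549e+00 -4.09889064e-04  1.56990034e+00]
(array([637.7, 197.9,  26.2, 158.5, 122. ]), array([637.3, 198.4,  23.4]))
```

View pics/t3.png

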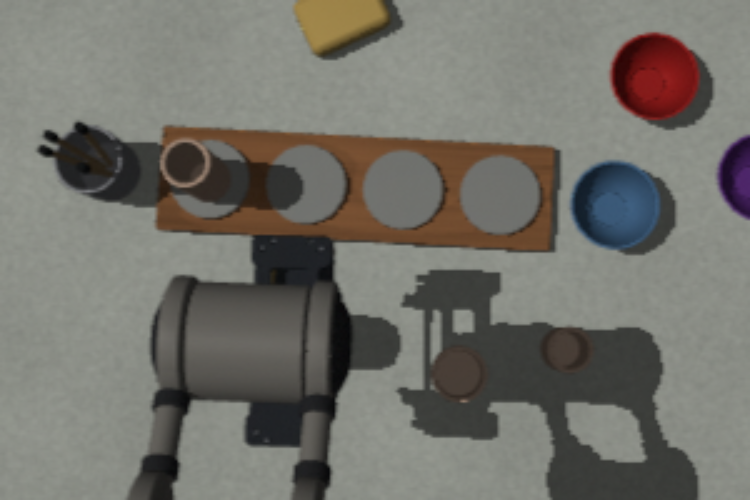

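View pics/s3.png

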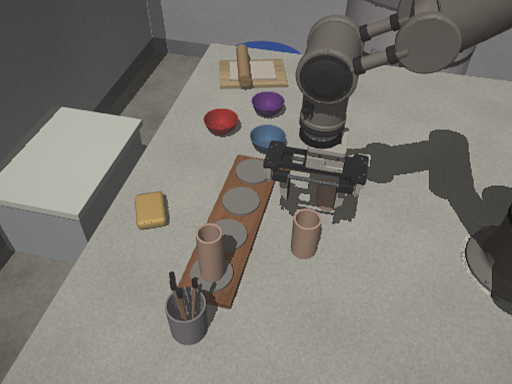

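Pot a stands upright on the jar-end disc, about 2 mm off centre. Next is pot c.

Call:
carry_out(
  motion=[
    [0,0,-1.5,12,0],
    [0,0,-1.5,30,0],
    [0,0,-1.5,50,0],
    [0,0,-1.5,70,0],
    [0,0,-1.5,87,0],
    [0,0,-1.5,100,0],
    [0,0,-1.5,107,0],
    [0,0,-1.5,109,0],
    [0,0,-1.5,109,0],
    [0,0,-1.5,109,0],
  ],
)

```text
time: 12.42
tool_pos: [463.6, 70.4, 55.4]
tcp_rot: [3.134, -0.0, 1.57]
contact_force: [0.4, -0.4, -0.1]
grip_width: 92.1
```

Call:
carry_out(
  motion=[
    [0.2,0,0,0,0],
    [0.25,0,0,0,0],
    [0.3,0,0,0,0],
    [0.35,0,0,0,0],
    [0.4,0,0,0,0],
    [0.5,0,0,0,0],
    [0.6,0,0,0,0],
    [0.8,0,0,0,0],
    [0.8,0,0,0,0],
  ],
)

```text
time: 13.55
tool_pos: [463.9, 70.4, 55.6]
tcp_rot: [3.133, -0.0, 1.57]
contact_force: [2.3, 0.6, 2.5]
grip_width: 60.2
```

Call:
carry_out(
  motion=[
    [0.8,0,0,-2,0],
    [0.8,0,0,-8,0],
    [0.8,0,0,-18,0],
    [0.8,0,0,-30,0],
    [0.8,0,0,-42,0],
    [0.8,0,0,-52,0],
    [0.8,0,0,-58,0],
    [0.8,0,0,-60,0],
    [0.8,0,0,-60,0],
    [0.8,0,0,-60,0],
  ],
)

```text
time: 14.8
tool_pos: [463.2, 70.4, 115.3]
tcp_rot: [3.134, -0.0, 1.57]
contact_force: [1.2, 0.3, -1.9]
grip_width: 59.7
```

Call:
carry_out(
  motion=[
    [0.8,1,8,0,0],
    [0.8,3,28,0,0],
    [0.8,5,52,0,0],
    [0.8,8,77,0,0],
    [0.8,10,102,0,0],
    [0.8,13,127,0,0],
    [0.8,15,150,0,0],
    [0.8,16.5,166,0,0],
    [0.8,17,172.5,0,0],
    [0.8,17,172.5,0,0],
  ],
)

```text
time: 16.05
tool_pos: [635.6, 87.3, 116.0]
tcp_rot: [3.135, -0.0, 1.57]
contact_force: [-0.6, -0.2, -2.9]
grip_width: 59.6
```

Call:
carry_out(
  motion=[
    [0.8,0,1,6,0],
    [0.8,0,1,14,0],
    [0.8,0,1,22,0],
    [0.8,0,1,27,0],
    [0.8,0,1,30,0],
    [0.8,0,1,32,0],
    [0.8,0,1,33,0],
    [0.8,0,1,33.5,0],
    [0.8,0,1,33.5,0],
  ],
)

```text
time: 17.18
tool_pos: [636.8, 87.3, 82.6]
tcp_rot: [3.135, -0.0, 1.57]
contact_force: [-0.5, -0.4, -3.1]
grip_width: 59.6
```

Call:
carry_out(
  motion=[
    [0.8,0,0,0.4,0],
    [0.8,0,0,0.7,0],
    [0.8,0,0,1,0],
    [0.8,0,0,1,0],
    [0.8,0,0,1,0],
  ],
)

```text
time: 17.8
tool_pos: [636.9, 87.3, 81.7]
tcp_rot: [3.134, -0.0, 1.57]
contact_force: [0.8, 0.1, -0.9]
grip_width: 60.0
```

Call:
carry_out(
  motion=[
    [0.8,0,0,0.3,0],
    [0.8,0,0,0.6,0],
    [0.8,0,0,0.6,0],
    [0.8,0,0,0.6,0],
  ],
)

```text
time: 18.3
tool_pos: [637.0, 87.3, 81.6]
tcp_rot: [3.134, -0.0, 1.57]
contact_force: [-1.1, 0.8, 4.7]
grip_width: 60.2
```

Contact. Release and lift clear.

Call:
carry_out(
  motion=[
    [0.34,0,0,0,0],
    [0.32,0,0,0,0],
    [0.28,0,0,0,0],
    [0.2,0,0,0,0],
    [0.1,0,0,0,0],
    [0,0,0,0,0],
    [0,0,0,0,0],
    [0,0,-0.5,-8,0],
    [0,0,-0.5,-25,0],
    [0,0,-0.5,-40,0],
  ],
)

```text
time: 19.55
tool_pos: [636.6, 87.4, 123.5]
tcp_rot: [3.132, -0.0, 1.57]
contact_force: [0.1, 0.3, 0.6]
grip_width: 91.7
```

Call:
carry_out(
  motion=[
    [0,0,0,-15,0],
    [0,0,0,-35,0],
    [0,0,0,-50,0],
    [0,0,0,-58,0],
    [0,0,0,-60,0],
    [0,0,0,-60,0],
    [0,0,0,-60,0],
  ],
)

```text
time: 20.42
tool_pos: [635.8, 87.3, 182.7]
tcp_rot: [3.134, -0.0, 1.57]
contact_force: [0.9, 0.0, -0.3]
grip_width: 91.8
```

Call:
carry_out(
  motion=[
    [0,-15,-9,0,0],
    [0,-50,-30,3,0],
    [0,-90,-55,8,0],
    [0,-132,-80,14,0],
    [0,-174,-106,20,0],
    [0,-216,-131,25,0],
    [0,-255,-155,30,0],
    [0,-282,-171,35,0],
    [0,-293,-178,40,0],
    [0,-293,-178,40,0],
  ],
)

```text
time: 21.68
tool_pos: [457.3, -205.8, 140.9]
tcp_rot: [3.134, -0.001, 1.569]
contact_force: [-0.3, 0.3, -0.4]
grip_width: 92.1
```

Run:
```python
from plant import bot
import cv2
from h import *
o=bot.get_obs();print(o["tool_pos"],o["tcp_rot"])
c=bot.capture("side");W=cloud(c)
cv2.imwrite("pics/s4.png",c["color"][...,::-1])
c=bot.capture("top");W=cloud(c);cv2.imwrite("pics/t4.png",cv2.resize(c["color"][100:300,100:400,::-1],None,fx=2.5,fy=2.5))
print(rim(blob(W,180,170,22,60)),rim(blob(W,220,168,20,60)),rim(blob(W,284,250,18)))
```

```text
[ 457.27422282 -205.78849489  140.87074111] [ 3.13448227e+00 -1.02740070e-03  1.56871772e+00]
(array([637.1, 198.2,  26.5, 158.8, 122. ]), array([637.3, 198.2,  23.4])) (array([634.5,  87.9,  30.2, 134.1, 131. ]), array([633.8,  87.9,  27.2])) (array([427.1, -87.7,  30.7,  60.1, 111. ]), array([427.2, -87.6,  28.3]))
```

View pics/s4.png

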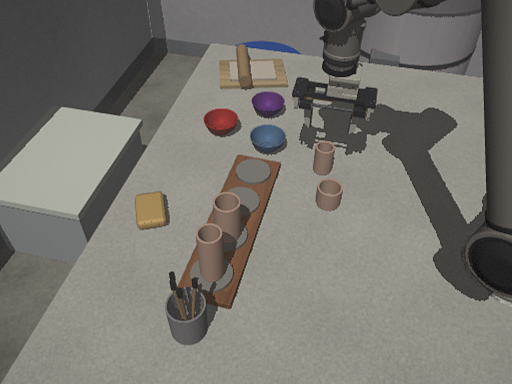

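View pics/t4.png

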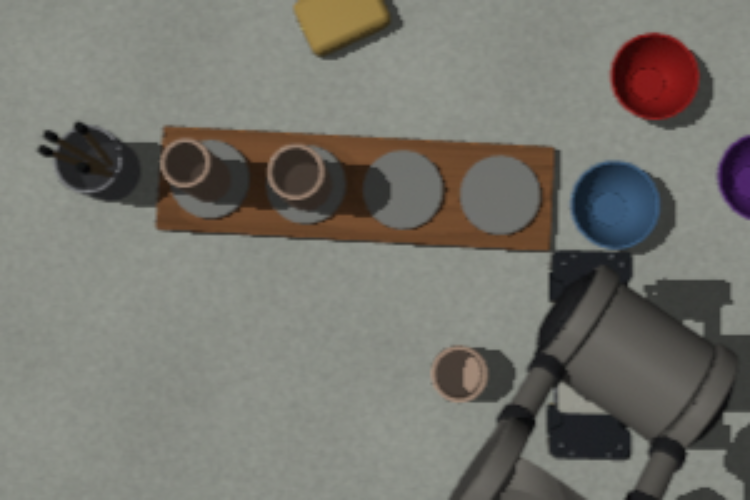

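Call:
carry_out(
  motion=[
    [0,0,-0.5,12,0],
    [0,0,-0.5,30,0],
    [0,0,-0.5,50,0],
    [0,0,-0.5,70,0],
    [0,0,-0.5,87,0],
    [0,0,-0.5,99,0],
    [0,0,-0.5,105,0],
    [0,0,-0.5,107,0],
    [0,0,-0.5,107,0],
    [0,0,-0.5,107,0],
  ],
)

```text
time: 23.02
tool_pos: [458.9, -205.1, 34.7]
tcp_rot: [3.133, -0.0, 1.571]
contact_force: [0.1, 0.3, 0.3]
grip_width: 91.8
```

Call:
carry_out(
  motion=[
    [0.25,0,0,0,0],
    [0.35,0,0,0,0],
    [0.4,0,0,0,0],
    [0.43,0,0,0,0],
    [0.47,0,0,0,0],
    [0.55,0,0,0,0],
    [0.65,0,0,0,0],
    [0.8,0,0,0,0],
    [0.8,0,0,0,0],
  ],
)

```text
time: 24.15
tool_pos: [458.9, -205.1, 34.8]
tcp_rot: [3.133, -0.0, 1.571]
contact_force: [0.4, -1.2, -0.3]
grip_width: 50.0
```

Call:
carry_out(
  motion=[
    [0.8,0,0,-2,0],
    [0.8,0,0,-8,0],
    [0.8,0,0,-18,0],
    [0.8,0,0,-30,0],
    [0.8,0,0,-42,0],
    [0.8,0,0,-52,0],
    [0.8,0,0,-58,0],
    [0.8,0,0,-60,0],
    [0.8,0,0,-60,0],
    [0.8,0,0,-60,0],
  ],
)

```text
time: 25.4
tool_pos: [458.2, -205.0, 94.4]
tcp_rot: [3.133, -0.0, 1.571]
contact_force: [-0.2, 0.5, -1.3]
grip_width: 50.1
```

Call:
carry_out(
  motion=[
    [0.8,8,8,0,0],
    [0.8,26,25,0,0],
    [0.8,50,47,0,0],
    [0.8,76,72,0,0],
    [0.8,102,97,0,0],
    [0.8,128,122,0,0],
    [0.8,154,146,0,0],
    [0.8,174,165,0,0],
    [0.8,184,174.5,0,0],
    [0.8,184,174.5,0,0],
  ],
)

```text
time: 26.65
tool_pos: [632.7, -20.3, 95.4]
tcp_rot: [3.134, -0.0, 1.572]
contact_force: [-0.6, 0.1, -0.9]
grip_width: 50.1
```

Call:
carry_out(
  motion=[
    [0.8,0,0,0,0],
    [0.8,0,0,4,0],
    [0.8,0,0,10,0],
    [0.8,0,0,10,0],
  ],
)

```text
time: 27.15
tool_pos: [632.2, -20.5, 84.7]
tcp_rot: [3.135, -0.001, 1.571]
contact_force: [-0.2, -0.4, -1.3]
grip_width: 50.3
```

Call:
carry_out(
  motion=[
    [0.8,-0.5,0.5,5,0],
    [0.8,-0.5,0.5,11,0],
    [0.8,-0.5,0.5,16,0],
    [0.8,-0.5,0.5,19.5,0],
    [0.8,-0.5,0.5,21.5,0],
    [0.8,-0.5,0.5,22.5,0],
    [0.8,-0.5,0.5,23,0],
    [0.8,-0.5,0.5,23,0],
    [0.8,-0.5,0.5,23,0],
  ],
)

```text
time: 28.28
tool_pos: [632.9, -21.0, 61.8]
tcp_rot: [3.135, -0.001, 1.571]
contact_force: [-0.4, 0.7, -0.8]
grip_width: 49.8
```

Call:
carry_out(
  motion=[
    [0.8,0,0,0.3,0],
    [0.8,0,0,0.6,0],
    [0.8,0,0,0.8,0],
    [0.8,0,0,0.8,0],
    [0.8,0,0,0.8,0],
  ],
)

```text
time: 28.9
tool_pos: [632.9, -21.0, 61.0]
tcp_rot: [3.135, -0.001, 1.571]
contact_force: [-0.2, 0.7, -1.6]
grip_width: 50.1
```

Call:
carry_out(
  motion=[
    [0.8,0,0,0.3,0],
    [0.8,0,0,0.6,0],
    [0.8,0,0,0.6,0],
    [0.8,0,0,0.6,0],
  ],
)

```text
time: 29.4
tool_pos: [633.0, -21.0, 60.7]
tcp_rot: [3.135, -0.001, 1.571]
contact_force: [-0.9, -0.1, 2.7]
grip_width: 49.8
```

Call:
carry_out(
  motion=[
    [0.45,0,0,0,0],
    [0.42,0,0,0,0],
    [0.37,0,0,0,0],
    [0.25,0,0,0,0],
    [0.1,0,0,0,0],
    [0,0,0,0,0],
    [0,0,0,0,0],
    [0,0,0,-8,0],
    [0,0,0,-25,0],
    [0,0,0,-40,0],
  ],
)

```text
time: 30.65
tool_pos: [633.2, -21.1, 102.6]
tcp_rot: [3.133, -0.0, 1.571]
contact_force: [0.4, -0.2, 0.5]
grip_width: 91.8
```

Call:
carry_out(
  motion=[
    [0,0,0,-10,0],
    [0,0,0,-25,0],
    [0,0,0,-37,0],
    [0,0,0,-40,0],
    [0,0,0,-40,0],
    [0,0,0,-40,0],
  ],
)

```text
time: 31.4
tool_pos: [632.5, -21.1, 141.9]
tcp_rot: [3.135, -0.001, 1.571]
contact_force: [-0.6, 1.1, 0.3]
grip_width: 92.0
```

Call:
carry_out(
  motion=[
    [0,-3,-9,0,0],
    [0,-10,-30,0,0],
    [0,-19,-57,0,0],
    [0,-28,-85,0,0],
    [0,-38,-114,0,0],
    [0,-47,-142,0,0],
    [0,-56,-170,10,0],
    [0,-64,-192,20,0],
    [0,-68,-204,25,0],
    [0,-68,-204,25,0],
  ],
)

```text
time: 32.65
tool_pos: [428.2, -89.3, 115.4]
tcp_rot: [3.135, -0.001, 1.571]
contact_force: [1.3, -0.4, 0.3]
grip_width: 91.8
```

Run:
```python
from plant import bot
import cv2
from h import *
o=bot.get_obs();print(o["tool_pos"],o["tcp_rot"])
c=bot.capture("side");W=cloud(c)
cv2.imwrite("pics/s5.png",c["color"][...,::-1])
c=bot.capture("top");W=cloud(c);cv2.imwrite("pics/t5.png",cv2.resize(c["color"][100:300,100:400,::-1],None,fx=2.5,fy=2.5))
print(rim(blob(W,261,172,18,60)))
```

```text
[428.20188677 -89.32139945 115.36623279] [ 3.13511010e+00 -7.88477769e-04  1.57052950e+00]
(array([630.1, -20. ,  24.8, 110.7,  96. ]), array([629.8, -20.3,  22.3]))
```

View pics/s5.png

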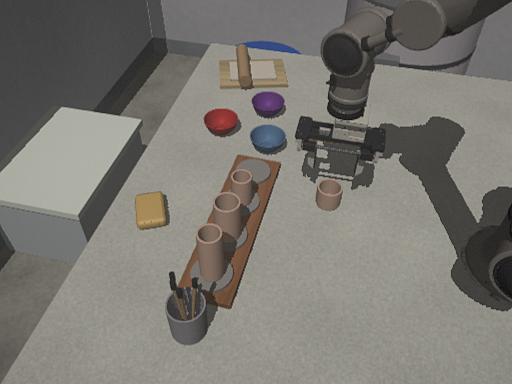

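Pot d at (242,190) in the side view is upright on its disc. Now pot b at (329,195).

Call:
carry_out(
  motion=[
    [0,0,-0.5,12,0],
    [0,0,-0.5,28,0],
    [0,0,-0.5,46,0],
    [0,0,-0.5,63,0],
    [0,0,-0.5,78,0],
    [0,0,-0.5,88,0],
    [0,0,-0.5,94,0],
    [0,0,-0.5,96,0],
    [0,0,-0.5,96,0],
    [0,0,-0.5,96,0],
  ],
)

```text
time: 34.0
tool_pos: [430.2, -89.4, 20.2]
tcp_rot: [3.133, 0.0, 1.571]
contact_force: [0.5, 0.3, -0.7]
grip_width: 91.4
```

Call:
carry_out(
  motion=[
    [0.2,0,0,0,0],
    [0.25,0,0,0,0],
    [0.3,0,0,0,0],
    [0.33,0,0,0,0],
    [0.38,0,0,0,0],
    [0.5,0,0,0,0],
    [0.6,0,0,0,0],
    [0.8,0,0,0,0],
    [0.8,0,0,0,0],
  ],
)

```text
time: 35.12
tool_pos: [430.2, -89.5, 20.2]
tcp_rot: [3.132, 0.0, 1.571]
contact_force: [0.2, -0.1, 1.6]
grip_width: 62.5
```

Call:
carry_out(
  motion=[
    [0.8,0,0,-2,0],
    [0.8,0,0,-8,0],
    [0.8,0,0,-18,0],
    [0.8,0,0,-30,0],
    [0.8,0,0,-42,0],
    [0.8,0,0,-52,0],
    [0.8,0,0,-58,0],
    [0.8,0,0,-60,0],
    [0.8,0,0,-60,0],
    [0.8,0,0,-60,0],
  ],
)

```text
time: 36.38
tool_pos: [429.4, -89.4, 79.9]
tcp_rot: [3.133, -0.0, 1.571]
contact_force: [0.9, 0.4, -0.9]
grip_width: 62.3
```

Call:
carry_out(
  motion=[
    [0.8,-2,9,0,0],
    [0.8,-7,31,0,0],
    [0.8,-13,58,0,0],
    [0.8,-18,86,0,0],
    [0.8,-24,114,0,0],
    [0.8,-30,142,0,0],
    [0.8,-36,168,0,0],
    [0.8,-40,188,0,0],
    [0.8,-42.5,199.5,0,0],
    [0.8,-42.5,199.5,0,0],
  ],
)

```text
time: 37.62
tool_pos: [629.6, -131.9, 80.8]
tcp_rot: [3.133, -0.0, 1.571]
contact_force: [-0.0, 0.4, -0.6]
grip_width: 62.0
```

Call:
carry_out(
  motion=[
    [0.8,0,0,0,0],
    [0.8,0,0,4,0],
    [0.8,0,0,10,0],
    [0.8,0,0,10,0],
    [0.8,0,0,10,0],
  ],
)

```text
time: 38.25
tool_pos: [629.7, -131.9, 70.8]
tcp_rot: [3.133, -0.0, 1.571]
contact_force: [-0.5, 0.7, -1.1]
grip_width: 62.5
```

Contact is expected at z ≈ 46.2.

Call:
carry_out(
  motion=[
    [0.8,0,-0.5,5,0],
    [0.8,0,-0.5,11,0],
    [0.8,0,-0.5,16,0],
    [0.8,0,-0.5,20,0],
    [0.8,0,-0.5,22,0],
    [0.8,0,-0.5,23,0],
    [0.8,0,-0.5,23.5,0],
    [0.8,0,-0.5,23.5,0],
    [0.8,0,-0.5,23.5,0],
  ],
)

```text
time: 39.38
tool_pos: [629.4, -131.9, 47.4]
tcp_rot: [3.133, -0.0, 1.571]
contact_force: [0.3, 0.5, -1.2]
grip_width: 62.3
```

Call:
carry_out(
  motion=[
    [0.8,0,0,0.3,0],
    [0.8,0,0,0.6,0],
    [0.8,0,0,0.9,0],
    [0.8,0,0,0.9,0],
    [0.8,0,0,0.9,0],
  ],
)

```text
time: 40.0
tool_pos: [629.4, -131.9, 46.5]
tcp_rot: [3.133, -0.0, 1.571]
contact_force: [0.9, -0.0, -1.5]
grip_width: 62.1
```

Call:
carry_out(
  motion=[
    [0.8,0,0,0.3,0],
    [0.8,0,0,0.6,0],
    [0.8,0,0,0.6,0],
    [0.8,0,0,0.6,0],
  ],
)

```text
time: 40.5
tool_pos: [629.5, -131.9, 46.3]
tcp_rot: [3.133, 0.0, 1.571]
contact_force: [-1.2, 0.8, 2.5]
grip_width: 62.7
```

Call:
carry_out(
  motion=[
    [0.32,0,0,0,0],
    [0.3,0,0,0,0],
    [0.25,0,0,0,0],
    [0.15,0,0,0,0],
    [0.05,0,0,0,0],
    [0,0,0,0,0],
    [0,0,0,0,0],
    [0,0,0,-8,0],
    [0,0,0,-25,0],
    [0,0,0,-40,0],
  ],
)

```text
time: 41.75
tool_pos: [629.6, -132.1, 88.1]
tcp_rot: [3.131, 0.001, 1.571]
contact_force: [0.7, -1.0, 0.5]
grip_width: 91.6
```

Call:
carry_out(
  motion=[
    [0,0,0,-15,0],
    [0,0,0,-35,0],
    [0,0,0,-50,0],
    [0,0,-20,-60,0],
    [0,0,-60,-60,0],
    [0,0,-100,-60,0],
    [0,0,-140,-60,0],
    [0,0,-170,-60,0],
    [0,0,-180,-60,0],
    [0,0,-180,-60,0],
  ],
)

```text
time: 43.0
tool_pos: [449.5, -132.4, 146.9]
tcp_rot: [3.13, 0.001, 1.571]
contact_force: [0.1, 0.4, 0.0]
grip_width: 91.6
```

Run:
```python
from plant import bot
import cv2
from h import *
c=bot.capture("side");W=cloud(c)
cv2.imwrite("pics/s6.png",c["color"][...,::-1])
print("side",[rim(blob(W,*q)) for q in[(210,250,28,100),(228,215,24,80),(242,188,18,65),(255,165,18,45)]])
c=bot.capture("top");W=cloud(c);cv2.imwrite("pics/t6.png",cv2.resize(c["color"][100:300,100:400,::-1],None,fx=2.5,fy=2.5))
for q in[(175,165,18,60),(219,168,20,60),(260,172,18,60),(301,176,20,50),(347,182,19,12),(136,163,20,12)]:print(rim(blob(W,*q)))
```

```text
side [(array([639.9, 195.6,  27.1, 157.6, 249. ]), array([639.1, 196.9,  23.3])), (array([633.4, 188.8,  22.5, 156.5,  93. ]), array([637.4, 195. ,  21.3])), (array([627.5,  74. ,  25.9, 131.5,  78. ]), array([634.5,  83.4,  24.8])), (array([628.5, -27.1,  23.5, 106.6,  75. ]), array([630.7, -23.7,  21.3]))]
(array([637.7, 198.1,  26.1, 158.4, 123. ]), array([637.4, 198.3,  23.4]))
(array([634.4,  88.6,  30.1, 134.4, 125. ]), array([633.8,  87.9,  27.2]))
(array([629.8, -20.6,  24.9, 109.3, 100. ]), array([629.6, -20.6,  22.3]))
(array([ 625.9, -130.1,   30.8,   85.7,  118. ]), array([ 625.5, -130. ,   28.3]))
(array([ 617.3, -256.9,   49.7,   48. ,  197. ]), array([ 616.8, -256.6,   46.5]))
(array([650.6, 316.7,  27. , 165.6,  48. ]), array([648.3, 313.3,  23.2]))
```

View pics/s6.png

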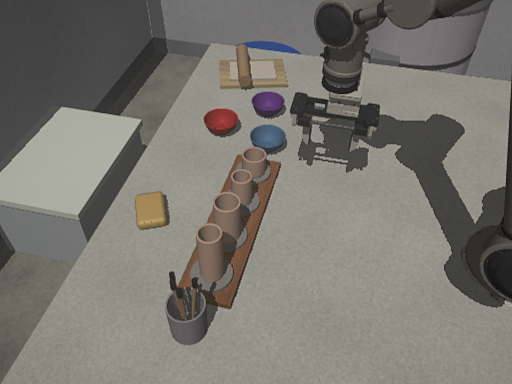

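View pics/t6.png

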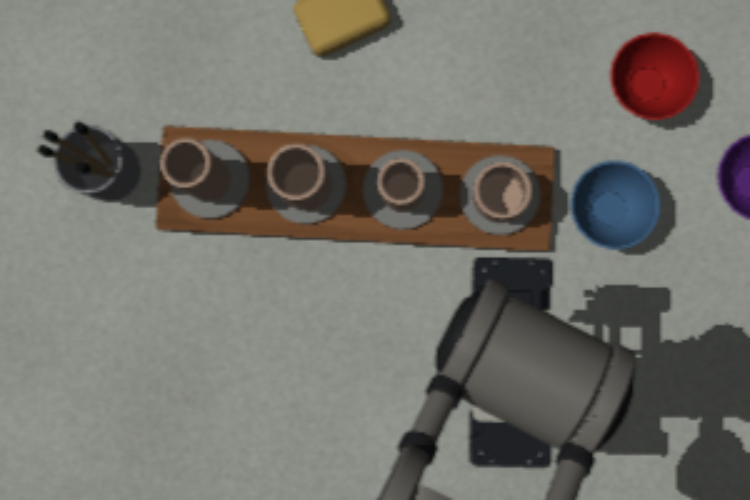

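All four pots stand upright on their discs, each within about 2–3 mm of centre. The bowl hasn't moved. In the top view the jar is at the same pixels as before. Handing in.

Run:
```python
from plant import bot
print(bot.close_job(), bot.get_obs()["time"])
```

```text
the job is handed in; nothing more can be done
the job is handed in; nothing more can be done
```

All four pots are standing upright on the discs in the order you asked. From the blue-bowl end to the brush-jar end they are pot_b (55 mm), pot_d (80 mm), pot_c (105 mm) and pot_a (130 mm). I handed the job in just after 43 s, against the 109 s limit. Each pot was lowered in sub-millimetre steps until the wrist force showed contact (2–5 N), and only then released.

**Centring:** In the last top view, each pot's rim is about 2–3 mm from the centre of its disc, nearly all of it towards the robot. That is close to the roughly 2 mm calibration error.

**Side view:** The picture shows all four upright. My numeric fits from it were only usable for pot_a, because the search windows for the other three caught neighbouring pots. For those three I relied on the top view and the pictures.

**Bowl and jar:** The bowl reads the same position as at the start, (617, −257) mm. The fit to the brush tips was unreliable: its centre shifted by a few mm (1–6 mm depending on the fit). The jar looks unmoved in the pictures and the arm was never near it.

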